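Pin the sliding trivet home beside the hob

TASK

Push the beechwood sliding trivet fully home into its steel bracket, so that the hole in its tongue lines up with the bracket's two eyes. Then take the steel locking pin from the wooden rack and drop it down through all three holes until its collar lies on the bracket, and let go.

Things in the scene. Friction and masses are not known exactly. Their poses are not given: they have to be found in the camera images.
- lock_pin: Steel locking pin: shank 14 mm thick, 70 mm long, tapered tip; flat collar 56 mm across, 6 mm thick; above it a round grip 26 mm thick, 50 mm tall. Origin on the axis at the collar's underside, z up. Starts upright in a fixed wooden rack, collar on its top (95 mm high), shank in a 22 mm hole. y runs along the row of 3 holes, 80 mm apart; honey dipper and bottle stopper in the others, 45 mm high.
- bracket_eye (a point): Centre of the upper eye of the fixed steel bracket, on its top face, 80 mm above the table. Two level plates 90 x 80 x 8 mm (undersides at 72 and 16 mm), each with a 34 mm hole on this vertical axis; the trivet's wooden tongue, 16 mm thick (underside at 40 mm), slides in between. A base plate 6 mm thick lies below. x points level, the way the trivet is pushed home; z up.
- trivet (a joint): How far the beechwood trivet stands out, m: 0 is fully home at its stop, the 34 mm hole in its tongue in line with the bracket's eyes. Starts 0.045 to 0.09, at most 0.10. It slides level and stays where it is left; pushing takes about 3 N.
- trivet_grip (a point): Grip point on the trivet's upright wooden handle, a board 20 mm thick along x, 70 mm wide along y, at the outer end, 190 mm behind the tongue's hole. Its top is 105 mm above the table, this point 85 mm; the slats on its bracket side reach up to 56 mm. x points the way the trivet is pushed home, z up. Moves with the trivet.
Not all that is in view belongs to the job. Leave any orange or yellow look-alike of the lock_pin alone.

How it is judged:
On the way:
1. the trivet is pushed home (value of joint trivet below 0.01 m), for 0.2 s.
At the end, for the whole second after the job is handed in: The trivet is home (within 12 mm of its stop) and the locking pin stands upright (within 10 degrees) and at rest through all three holes, its axis within 15 mm of the bracket's eye and its collar lying on the bracket's upper plate (within 6 mm) (value of joint trivet below 0.012 m and horizontal distance between lock_pin and bracket_eye below 0.015 m and z of lock_pin in the frame of bracket_eye between -0.006 and 0.006 m and angle between lock_pin's own z axis and vertical below 0.175 rad and linear speed of lock_pin below 0.02 m/s); the robot touches nothing.
It also fails if it takes over 43 s, if anything falls off the work surface, if the arm or the gripper's body presses on something with over 40 N, if the wrist force passes 120 N, or if a joint passes its speed limit or range.

ROBOT

A 6-joint arm with a two-finger parallel gripper is mounted at the origin on the work surface. World frame = base frame: x ahead of the robot, y to its left, z up, the work surface at z = 0. Lengths are in m, angles in rad, forces in N, time in s.
With the tool pointing down it reaches from about 0.375 to 0.9 m from the base axis. Payload 3.1 kg.
Tool frame: the origin (TCP) lies midway between the tips of the shut fingers; the grasp point (between the pads) lies 19 mm behind it; z points along the fingers, y is the line along which they close (so a half turn about z gives the same grasp; the last joint's range is limited). The gripper opens to 85 mm and grips with 20 to 120 N. Pads are 22 mm wide; open, the fingers measure 114 mm over their backs; the gripper's body (76 mm by 85 mm) begins 54 mm behind the grasp point. The pads swing forward as they close: fully open they stand 13 mm farther back than shut.
Start: joints at [1.097, 0.527, 1.433, -0, 1.181, -0.178], TCP at [0.182, 0.598, 0.197] pointing down, gripper open.
Joint ranges: [-3.08, 3.08], [-0.75, 2.2], [0.22, 2.44], [-1.43, 4.57], [0, 2.65], [-2.85, 2.85]. Speed limits (rad/s): [2.79, 2.79, 3.14, 3.14, 3.14, 3.14].

INTERFACE

Orientations are given as [roll, pitch, yaw] about the fixed x, y, z axes, in that order (R = Rz(yaw) Ry(pitch) Rx(roll)).
In Python, from plant import get_obs, cams, ctrl gives the robot as it stands.
- The arm moves only by the tool carry_out, never from a script. Its argument "moves" is a list of rows, each a list of 7 numbers: the shift along the tool's x, y, z in m, then the turn, a rotation vector about the tool's x, y, z in rad, then the closure, from 0 (fully open) to 1 (shut). In form: [[dx, dy, dz, ax, ay, az, gripper], ...]. A call has 1 to 12 rows; each row is the pose to reach, as a shift and turn from the pose commanded when the call began, along the tool's axes at that moment; what a row does not reach only later rows make up. A row lasts 1/8 s, in which the tool goes at most 62.5 mm and 10.7 degrees, less where a joint would pass 70% of its speed; a pose out of reach is approached as far as the arm can. A call with a gripper value outside its range is refused whole. The fingers move at their own pace and stop on an object; "newtons" is the grip in N (left out, the last holds). Time passes only in rows, so rows that repeat a pose let the fingers close. It gives the time, the measured TCP pose, the force, the opening and the grip force at its end, in the units of the state.
- get_obs(): the state, without advancing time (a new reading comes with each control period).
- cams.snapshot(name): name is "scene" or "top" or "wrist"; returns a dict with "color" (480x640x3 uint8, blue, green, red), "camera_matrix" (3x3 intrinsics, pixels), "k1" (the pictures are not rectified: a ray, as slopes to the right and down, at radius r is drawn at 1 + k1 r^2 times it, then the intrinsics apply), "rvec" (rotation vector, rad) and "tvec" (3), from world to camera coordinates, as OpenCV has them. Camera axes: x right, y down, z forward; pixel columns grow to the right and rows downward; lengths in m; the calibration is good to about 2 mm. A picture is of the moment at which its call begins. There is no depth.
- ctrl.hand_in(): hands the job in; it is judged then, once.
The state is a dict: "time_s": time; "q": joint angles; "joint_vel": joint speeds; "tau": joint torques, N m; "eef_pos": TCP position; "eef_rot": TCP orientation; "ft_force": force on the tool from outside, world axes, zero at the start; "ft_torque": the same for the moment, N m; "grip_width": finger opening in m; "grasp_force": force on a finger pad.
Only numpy, scipy, OpenCV 4.12 (cv2) and the standard library are available. Lean on these libraries where they do the work, as an engineer would, in place of code of your own. Each camera call takes 0.05 s, during which the arm holds its last target. There are 200 camera calls.

## Working session

There is one attempt and no reset: what is moved stays moved. The work goes in short steps, Python scripts to look and compute and a tool call to move; the robot and the scene stay as the last step left them, time stands still between calls to the robot, and variables do not carry over. Pictures are saved under pics/ and viewed, at most 10 in all, crops included, and the job is handed in when it is done.

Besides the shell and the picture viewer there is one more tool, called after "Request:" by a JSON object that holds its "api" and its "payload". carry_out: Moves the arm, as the interface text tells. Its arguments: {"type":"object","properties":{"moves":{"type":"array","items":{"type":"array","items":{"type":"number"}}},"newtons":{"type":"number"}},"required":["moves"]}

```bash
mkdir -p pics
cat > h.py <<'E'
import numpy as np, cv2
from plant import get_obs, cams, ctrl
from scipy.spatial.transform import Rotation as R
def snap(n,f):
    s=cams.snapshot(n); cv2.imwrite(f'pics/{f}.png',s['color']); np.save(f'pics/{f}.npy',{k:s[k] for k in s if k!='color'},allow_pickle=True); return s
def load(f): return np.load(f'pics/{f}.npy',allow_pickle=True).item()
def ray(s,u,v):
    K=np.array(s['camera_matrix']); d=np.array([(u-K[0,2])/K[0,0],(v-K[1,2])/K[1,1]]); p=d.copy()
    for _ in range(30): p=d/(1+s['k1']*(p@p))
    M=cv2.Rodrigues(np.array(s['rvec'],float))[0]; t=np.array(s['tvec'],float).ravel()
    return -M.T@t, M.T@np.array([p[0],p[1],1])
def atz(s,u,v,z):
    o,d=ray(s,u,v); return o+d*(z-o[2])/d[2]
def proj(s,P):
    M=cv2.Rodrigues(np.array(s['rvec'],float))[0]; c=M@np.array(P)+np.array(s['tvec'],float).ravel()
    p=c[:2]/c[2]; p=p*(1+s['k1']*(p@p)); K=np.array(s['camera_matrix']); return np.array([K[0,0]*p[0]+K[0,2],K[1,1]*p[1]+K[1,2]])
E
python3 - <<'E'
from h import *
for n in ('top','scene'):
    s=snap(n,n+'0'); o,_=ray(s,320,240); print(n,o)
o=get_obs(); print(o['time_s'],o['eef_pos'],o['eef_rot'],o['ft_force'])
E
```

```text
top [0.36155161 0.02277527 0.76428427]
scene [ 0.69710084 -0.29496427  0.64780185]
0.1 [0.18123415 0.59738258 0.19640972] [-3.13961688e+00 -3.45473609e-04  2.84677355e+00] [-0.10928668 -0.46417251 -0.26700697]
```

View pics/top0.png

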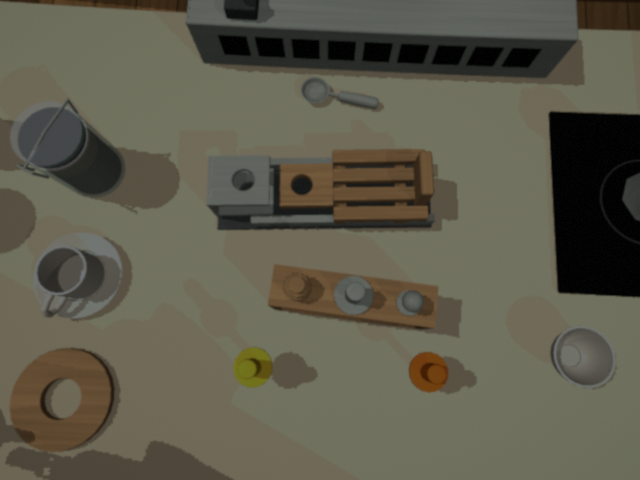

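View pics/scene0.png

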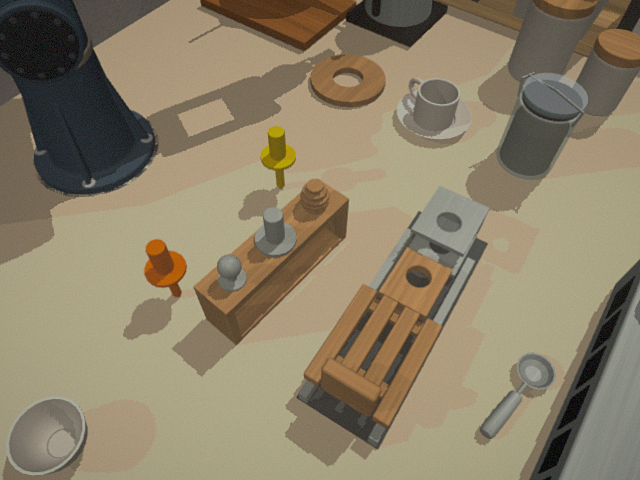

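The top view shows the pin in the rack's middle hole at (354,294), the bracket's upper eye at (243,180), the tongue hole at (302,185) and the handle's top at about (426,172). The scene view has the eye at (450,221), the pin's grip top at (273,213) and the handle at (351,385). The orange and yellow look-alikes stand apart from the rack.

Run:
```python
from h import *
t=load('top0'); s=load('scene0')
def p(n,a,z,b=None):
    print(n,atz(t,*a,z).round(4), atz(s,*b,z).round(4) if b else '')
p('eye',(243,180),.08,(450,221))
p('hole',(302,185),.056,(419,276))
p('griptop',(355,292),.151,(273,212))
p('collar',(353,295),.101,(275,238))
p('handle',(426,172),.105,(352,381))
p('plate corners',(208,158),.08);p('',(270,155),.08);p('',(273,204),.08);p('',(209,206),.08)
p('dipper',(297,285),.11);p('stopper',(412,300),.13)
p('rackL',(273,267),.095);p('rackR',(438,285),.095)
p('hood bottom',(205,62),.05);
for n in ('top0','scene0'):
    im=cv2.imread(f'pics/{n}.png')
    c=im[120:340,190:450] if n=='top0' else im[170:450,180:500]
    cv2.imwrite(f'pics/{n}c.png',cv2.resize(c,None,fx=2.1 if n=='scene0' else 2.7,fy=2.1 if n=='scene0' else 2.7,interpolation=cv2.INTER_CUBIC))
```

```text
eye [0.5994 0.1621 0.08  ] [0.6011 0.1629 0.08  ]
hole [0.6043 0.0723 0.056 ] [0.6062 0.0725 0.056 ]
griptop [ 0.4274 -0.0133  0.151 ] [ 0.4268 -0.0121  0.151 ]
collar [ 0.4284 -0.0135  0.101 ] [ 0.429  -0.0162  0.101 ]
handle [ 0.6172 -0.1152  0.105 ] [ 0.62   -0.1197  0.105 ]
plate corners [0.6324 0.2195 0.08  ] 
 [0.6426 0.1236 0.08  ] 
 [0.5633 0.113  0.08  ] 
 [0.555  0.2102 0.08  ] 
dipper [0.4375 0.0665 0.11  ] 
stopper [ 0.4228 -0.0922  0.13  ] 
rackL [0.4637 0.104  0.095 ] 
rackR [ 0.4497 -0.1356  0.095 ] 
hood bottom [0.816  0.2502 0.05  ]
```

View pics/top0c.png

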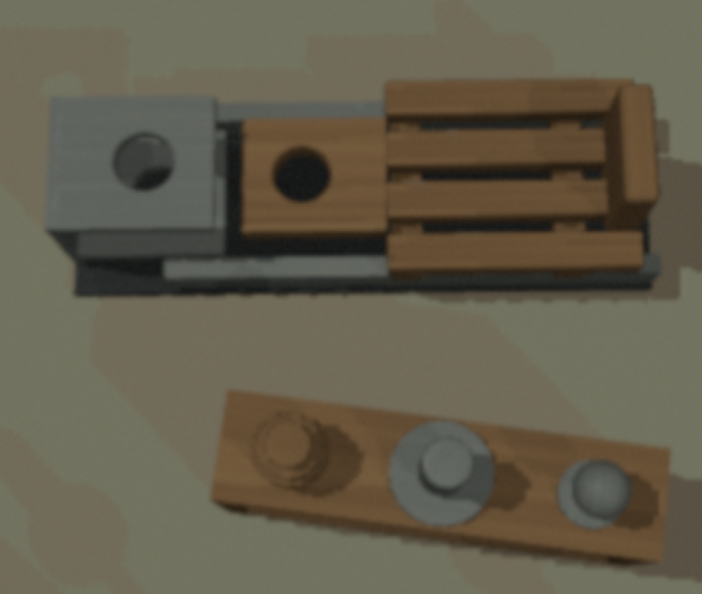

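Request:
{"api": "carry_out", "payload": {"moves": [[-0.642,-0.604,-0.02,0,0,1.207,1],[-0.642,-0.604,-0.02,0,0,1.207,1],[-0.642,-0.604,-0.02,0,0,1.207,1],[-0.642,-0.604,-0.02,0,0,1.207,1],[-0.642,-0.604,-0.02,0,0,1.207,1],[-0.642,-0.604,-0.02,0,0,1.207,1],[-0.642,-0.604,-0.02,0,0,1.207,1],[-0.642,-0.604,-0.02,0,0,1.207,1],[-0.642,-0.604,-0.02,0,0,1.207,1],[-0.642,-0.604,-0.02,0,0,1.207,1],[-0.642,-0.604,-0.02,0,0,1.207,1],[-0.642,-0.604,-0.02,0,0,1.207,1]]}}

```text
time_s: 1.6
eef_pos: [0.5553, -0.0542, 0.2141]
eef_rot: [-3.141, -0.001, 1.639]
ft_force: [-0.2, 0.9, -0.1]
grip_width: 0.0
grasp_force: 0.0
```

```bash
cat >> h.py <<'E'
def to(P,yaw=None):
    o=get_obs(); M=R.from_euler('xyz',o['eef_rot']).as_matrix(); d=M.T@(np.array(P)-o['eef_pos'])
    print('pos',o['eef_pos'].round(4),'rot',np.round(o['eef_rot'],3),'F',np.round(o['ft_force'],1),'t',o['time_s'],'w',o['grip_width'],'shift',d.round(4), 'az',None if yaw is None else round((o['eef_rot'][2]-yaw+np.pi)%(2*np.pi)-np.pi,3))
E
python3 -c "
from h import *
to([.62,-.167,.215],1.64)"
```

```text
pos [ 0.5553 -0.0542  0.2141] rot [-3.141e+00 -1.000e-03  1.639e+00] F [-0.2  0.9 -0.1] t 1.6 w 2.8590434864881998e-05 shift [-0.117   0.0568 -0.001 ] az -0.001
```

Request:
{"api": "carry_out", "payload": {"moves": [[-0.117,0.057,0,0,0,0,1],[-0.117,0.057,0,0,0,0,1],[-0.117,0.057,0,0,0,0,1],[-0.117,0.057,0.06,0,0,0,1],[-0.117,0.057,0.1,0,0,0,1],[-0.117,0.057,0.14,0,0,0,1],[-0.117,0.057,0.14,0,0,0,1]]}}

```text
time_s: 2.48
eef_pos: [0.6161, -0.1627, 0.0708]
eef_rot: [-3.133, -0.005, 1.64]
ft_force: [0.1, 0.3, 1.0]
grip_width: 0.0001
grasp_force: 0.0
```

```bash
python3 -c "
from h import *
s=snap('top','top1')
to([.62,-.137,.075],1.64)"
```

```text
pos [ 0.6183 -0.1637  0.0732] rot [-3.138e+00 -2.000e-03  1.640e+00] F [ 0.6 -0.9  0.8] t 2.525 w -0.0002321529143355687 shift [ 0.0265  0.0035 -0.0018] az 0.0
```

View pics/top1.png

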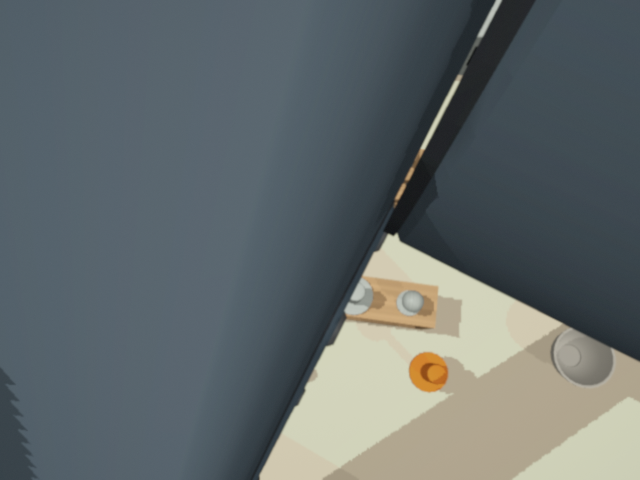

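The arm hides the handle from the top camera, with only the rack and the orange look-alike at (430,372) clear. I'll push by force feedback instead.

Request:
{"api": "carry_out", "payload": {"moves": [[0.015,0,0,0,0,0,1],[0.03,0,0,0,0,0,1],[0.045,0,0,0,0,0,1],[0.06,0,0,0,0,0,1],[0.075,0,0,0,0,0,1],[0.09,0,0,0,0,0,1],[0.1,0,0,0,0,0,1],[0.1,0,0,0,0,0,1]]}}

```text
time_s: 3.52
eef_pos: [0.6127, -0.0644, 0.0742]
eef_rot: [-3.141, -0.0, 1.641]
ft_force: [0.6, -0.3, 0.3]
grip_width: -0.0
grasp_force: 0.0
```

```bash
python3 -c "
from h import *
s=snap('scene','scene1')"
```

```text
(no output)
```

View pics/scene1.png

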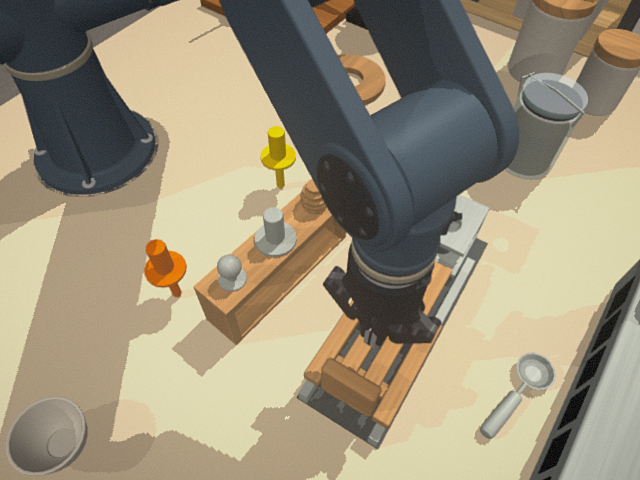

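Request:
{"api": "carry_out", "payload": {"moves": [[0.005,0,0,0,0,0,1],[0.009,0,0,0,0,0,1],[0.013,0,0,0,0,0,1]]}}

```text
time_s: 3.95
eef_pos: [0.6119, -0.0523, 0.0743]
eef_rot: [-3.142, 0.0, 1.639]
ft_force: [-1.2, -0.2, 0.2]
grip_width: 0.0
grasp_force: 0.0
```

```bash
python3 -c "
from h import *
s=load('scene1');t=load('top0')
print(proj(s,[.6127,-.0644,.0742]),proj(load('top1'),[.6172,-.163,.0742]),proj(t,[.617,-.163,.0742]))
print(np.ravel(load('scene0')['rvec']),np.ravel(s['rvec']),np.ravel(load('scene0')['tvec']),np.ravel(s['tvec']))
for z in (.105,.06): print(atz(t,426,172,z),atz(s,352,381,z))
print(proj(s,[0,0,0]),proj(s,[.617,-.117,.105]))
"
```

```text
[370.67155267 349.95455008] [452.57846539 180.50074033] [452.57888942 180.62271751]
[ 2.43968907  0.78624485 -0.23037199] [ 2.43968907  0.78624485 -0.23037199] [-0.40041296 -0.17340987  0.89565574] [-0.40041296 -0.17340987  0.89565574]
[ 0.61723708 -0.1152093   0.105     ] [ 0.6200395 -0.1196726  0.105    ]
[ 0.6346891  -0.12462755  0.06      ] [ 0.61365087 -0.10514036  0.06      ]
[ 97.03765675 149.42527223] [351.05250392 377.53630116]
```

The scene view shows the shut fingertips at (372,340), over the slats and ahead of the handle, which is still at (351,385). So the trivet hasn't moved, and I'll stop pushing and check closely.

```bash
python3 -c "
from h import *
s=snap('scene','scene2');w=snap('wrist','wrist2')
a=cv2.imread('pics/scene0.png');b=s['color']
c=np.hstack([cv2.resize(a[180:450,280:500],None,fx=1.8,fy=1.8),cv2.resize(b[180:450,280:500],None,fx=1.8,fy=1.8)])
cv2.imwrite('pics/cmp.png',c);print(c.shape)
to([.6,0,.1])
"
```

```text
(486, 792, 3)
pos [ 0.6118 -0.0519  0.0743] rot [-3.141 -0.     1.64 ] F [ 0.   0.9 -0.2] t 4.05 w -0.00022110071460413366 shift [ 0.0526 -0.0082 -0.0257] az None
```

View pics/cmp.png

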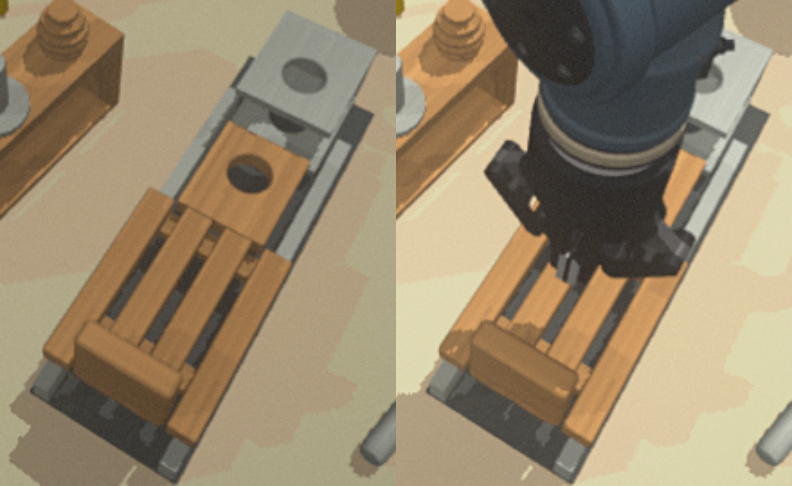

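View pics/wrist2.png

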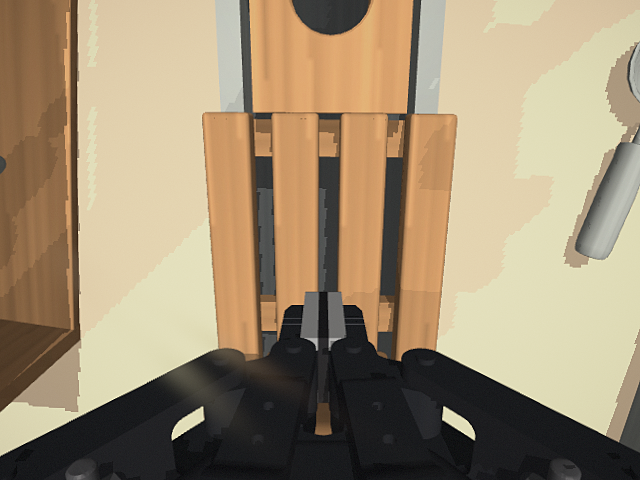

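The trivet hasn't moved: handle, slats and tongue hole match the first picture, and the wrist view has the fingertips at (323,300) over the slats. The push had no hold on the handle, so I'll rise, turn and grip the handle from above. The finger opening will show whether it is held.

Request:
{"api": "carry_out", "payload": {"moves": [[0,0,-0.06,0,0,0,1],[-0.01,0,-0.1,0,0,0.15,0.5],[-0.066,0.002,-0.11,0,0,1.57,0],[-0.066,0.002,-0.11,0,0,1.57,0],[-0.066,0.002,-0.11,0,0,1.57,0],[-0.066,0.002,-0.11,0,0,1.57,0],[-0.066,0.002,-0.11,0,0,1.57,0],[-0.066,0.002,-0.11,0,0,1.57,0],[-0.066,0.002,-0.11,0,0,1.57,0],[-0.066,0.002,-0.11,0,0,1.57,0],[-0.066,0.002,-0.11,0,0,1.57,0],[-0.066,0.002,-0.11,0,0,1.57,0]]}}

```text
time_s: 5.55
eef_pos: [0.6185, -0.1181, 0.1843]
eef_rot: [-3.142, 0.0, 0.071]
ft_force: [0.4, -0.2, 0.6]
grip_width: 0.0854
grasp_force: 0.0
```

```bash
python3 -c "
from h import *
w=snap('wrist','wrist3')
to([.617,-.117,.072],.07)
for P in ([.617,-.117,.105],[.652,-.117,.105],[.582,-.117,.105]): print(proj(w,P))
print(proj(w,get_obs()['eef_pos']))
"
```

```text
pos [ 0.6185 -0.1181  0.1843] rot [-3.142  0.     0.071] F [ 0.6  0.2 -0. ] t 5.6 w 0.0853583652158318 shift [-0.0014 -0.0012  0.1123] az 0.001
[322.27298005 237.74260216]
[326.19397238 183.80065183]
[318.62723044 287.90792228]
[324.53563423 281.41797741]
```

View pics/wrist3.png

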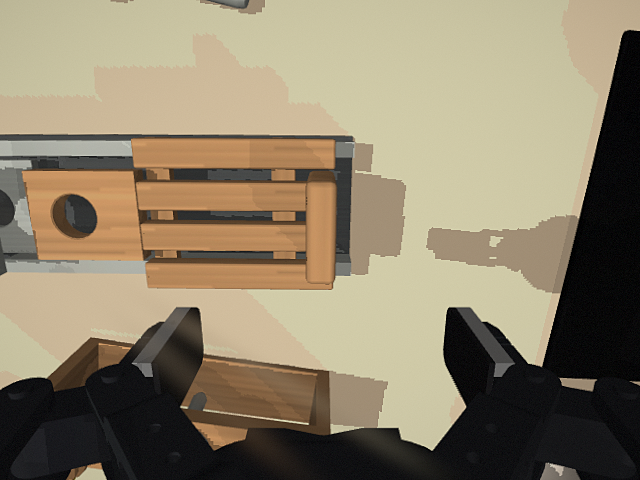

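The wrist view shows the handle's top at (321,228) midway between the open pads, the tongue hole at (75,215) and the trivet still well out. I'll descend and grip.

Request:
{"api": "carry_out", "payload": {"moves": [[0.004,0,0.05,0,0,0,0],[0.004,0,0.09,0,0,0,0],[0.004,0,0.112,0,0,0,0],[0.004,0,0.112,0,0,0,1],[0.004,0,0.112,0,0,0,1],[0.004,0,0.112,0,0,0,1],[0.004,0,0.112,0,0,0,1],[0.004,0,0.112,0,0,0,1],[0.004,0,0.112,0,0,0,1]], "newtons": 40}}

```text
time_s: 6.72
eef_pos: [0.6226, -0.1178, 0.0726]
eef_rot: [3.141, -0.0, 0.07]
ft_force: [-0.4, -0.3, 0.3]
grip_width: 0.0001
grasp_force: 0.0
```

The fingers closed fully where the handle should be, with no force. That contradicts the pictures, so I'll look before going on.

```bash
python3 -c "
from h import *
s=snap('scene','scene4');w=snap('wrist','wrist4')
c=np.hstack([cv2.resize(s['color'][200:460,270:470],(400,520)),cv2.resize(w['color'],(400,300))[:,:] if 0 else cv2.copyMakeBorder(cv2.resize(w['color'],(400,300)),0,220,0,0,cv2.BORDER_CONSTANT)])
cv2.imwrite('pics/c4.png',c)
o=get_obs();print(proj(s,o['eef_pos']),proj(w,o['eef_pos']),o)
"
```

```text
[352.97522885 390.33670436] [324.50729986 281.44821256] {'time_s': 6.825, 'q': array([-3.63048640e-01,  6.92442223e-01,  1.51131528e+00, -1.22352891e-05,
        9.37818252e-01,  1.13793861e+00]), 'joint_vel': array([ 0.00020803,  0.00213716, -0.00081824,  0.00339543, -0.00017291,
       -0.00092766]), 'tau': array([ 3.69400339e-03, -4.74275851e+01, -1.39046636e+01,  6.01120109e-05,
       -3.19628305e-05, -1.08666300e-04]), 'eef_pos': array([ 0.6224841 , -0.11773775,  0.07237653]), 'eef_rot': array([ 3.14157661e+00, -1.12051465e-05,  6.98163141e-02]), 'ft_force': array([0.55977406, 0.5596968 , 0.72563845]), 'ft_torque': array([ 0.00246894, -0.00534612, -0.014904  ]), 'grasp_force': 0.0, 'grip_width': -0.00015185372630883233}
```

View pics/c4.png

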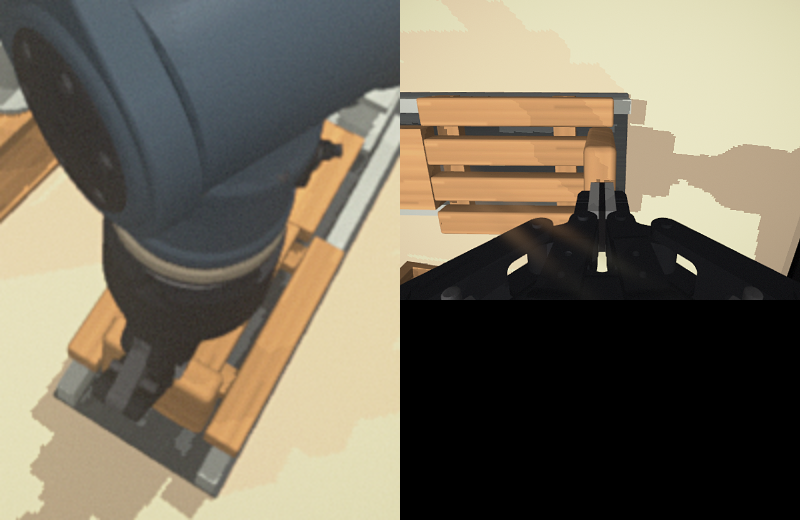

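The crop shows the shut fingers, around (130,370), standing inside the handle board, with handle visible on both sides of them. Force is zero and the opening is zero. The handle seems to have no solid body against the fingers, so neither pushing nor gripping it can work. The slats are also part of the trivet, so I'll try pushing on an outer slat's end and watch the force.

Request:
{"api": "carry_out", "payload": {"moves": [[0,0,-0.06,0,0,0,1],[0,0,-0.12,0,0,0,1],[-0.047,0.049,-0.13,0,0,-1.57,1],[-0.047,0.049,-0.13,0,0,-1.57,1],[-0.047,0.049,-0.13,0,0,-1.57,1],[-0.047,0.049,-0.13,0,0,-1.57,1],[-0.047,0.049,-0.13,0,0,-1.57,1],[-0.047,0.049,-0.13,0,0,-1.57,1],[-0.047,0.049,-0.13,0,0,-1.57,1],[-0.047,0.049,-0.13,0,0,-1.57,1],[-0.047,0.049,-0.13,0,0,-1.57,1],[-0.047,0.049,-0.13,0,0,-1.57,1]]}}

```text
time_s: 8.32
eef_pos: [0.5789, -0.1699, 0.2022]
eef_rot: [-3.141, -0.0, 1.639]
ft_force: [-1.1, -0.1, -0.6]
grip_width: 0.0001
grasp_force: 0.0
```

Request:
{"api": "carry_out", "payload": {"moves": [[0,0,0.06,0,0,0,1],[0,0,0.11,0,0,0,1],[0,0,0.14,0,0,0,1],[0,0,0.156,0,0,0,1],[0,0,0.156,0,0,0,1]]}}

```text
time_s: 8.95
eef_pos: [0.5787, -0.1698, 0.0456]
eef_rot: [-3.14, -0.001, 1.639]
ft_force: [-0.8, 0.3, 0.3]
grip_width: 0.0001
grasp_force: 0.0
```

```bash
python3 -c "
from h import *
to([.576,-.138,.046],1.64)"
```

```text
pos [ 0.5787 -0.1698  0.0456] rot [-3.140e+00 -1.000e-03  1.639e+00] F [-0.8  0.3  0.3] t 8.95 w 6.554645855781687e-05 shift [ 0.0319 -0.0005 -0.0004] az -0.001
```

Contact is due about 32 mm ahead. I'll push 50 mm and read the force at the end, while still moving.

Request:
{"api": "carry_out", "payload": {"moves": [[0.02,0,0,0,0,0,1],[0.03,0,0,0,0,0,1],[0.04,0,0,0,0,0,1],[0.05,0,0,0,0,0,1]]}}

```text
time_s: 9.45
eef_pos: [0.5764, -0.12, 0.0474]
eef_rot: [3.139, 0.002, 1.64]
ft_force: [-0.6, -2.6, 1.7]
grip_width: 0.0002
grasp_force: 1.4
```

```bash
python3 -c "
from h import *
a=load('scene0');im0=cv2.imread('pics/scene0.png')
s=snap('scene','scene5');b=s['color']
# handle patch tracking
T=im0[355:415,315:390]; r=cv2.matchTemplate(b,T,cv2.TM_CCOEFF_NORMED); _,v,_,p=cv2.minMaxLoc(r); print('handle match',v,p,'was (315,355)', 'expected px per 20mm', proj(s,[.617,-.117,.105]),proj(s,[.6155,-.097,.105]))
o=get_obs();print(o['eef_pos'],o['ft_force'])"
```

```text
handle match 0.6370540857315063 (124, 420) was (315,355) expected px per 20mm [351.05250392 377.53630116] [359.76704686 362.80564734]
[ 0.5759854  -0.11846263  0.04710072] [-0.58427565 -0.62355519  0.51058623]
```

The push met about 2.6 N, which matches the trivet's stated 3 N, so the slats are solid. I'll keep going towards the stop.

Request:
{"api": "carry_out", "payload": {"moves": [[0.012,0,0,0,0,0,1],[0.024,0,0,0,0,0,1],[0.036,0,0,0,0,0,1],[0.048,0,0,0,0,0,1],[0.056,0,0,0,0,0,1],[0.06,0,0,0,0,0,1]]}}

```text
time_s: 10.25
eef_pos: [0.5714, -0.0594, 0.0462]
eef_rot: [-3.141, -0.0, 1.64]
ft_force: [1.3, -1.9, 0.5]
grip_width: -0.0
grasp_force: 1.3
```

Request:
{"api": "carry_out", "payload": {"moves": [[0.003,0,0,0,0,0,1],[0.006,0,0,0,0,0,1],[0.009,0,0,0,0,0,1]]}}

```text
time_s: 10.62
eef_pos: [0.5709, -0.0513, 0.0462]
eef_rot: [3.142, 0.0, 1.639]
ft_force: [2.1, -2.3, 0.3]
grip_width: -0.0001
grasp_force: 1.3
```

Request:
{"api": "carry_out", "payload": {"moves": [[0.003,0,0,0,0,0,1],[0.006,0,0,0,0,0,1]]}}

```text
time_s: 10.88
eef_pos: [0.5707, -0.0472, 0.0463]
eef_rot: [3.141, 0.004, 1.642]
ft_force: [0.3, -14.9, -1.1]
grip_width: -0.0004
grasp_force: 7.4
```

Force jumped to 15 N at 90 mm of travel, so the trivet is at its stop. I'll back off, rise and go over the pin with the gripper open.

Request:
{"api": "carry_out", "payload": {"moves": [[0.0,0,0,0,0,0,1],[-0.02,0,0,0,0,0,1],[-0.02,0,-0.06,0,0,0,1],[-0.02,0,-0.12,0,0,0,1],[-0.02,0,-0.18,0,0,0,0.5],[0.044,-0.14,-0.2,0,0,0,0],[0.044,-0.14,-0.2,0,0,0,0],[0.044,-0.14,-0.2,0,0,0,0],[0.044,-0.14,-0.2,0,0,0,0],[0.044,-0.14,-0.2,0,0,0,0]]}}

```text
time_s: 12.12
eef_pos: [0.4285, -0.0114, 0.2464]
eef_rot: [3.141, -0.0, 1.639]
ft_force: [-0.1, -0.1, 0.3]
grip_width: 0.0852
grasp_force: 0.0
```

```bash
python3 -c "
from h import *
s=snap('scene','scene6');w=snap('wrist','wrist6')
for P in ([.428,-.0135,.151],[.428,-.0135,.101],[.6,.1625,.08]): print(proj(w,P),proj(s,P))
c=np.hstack([cv2.resize(s['color'],(400,300)),cv2.resize(w['color'],(400,300))])
c=np.vstack([c,np.hstack([cv2.resize(s['color'][180:380,300:500],(300,300)),cv2.resize(w['color'][0:480,80:560],(300,300)),np.zeros((300,200,3),np.uint8)])])
cv2.imwrite('pics/c6.png',c)
to([.428,-.0135,.113],1.64)"
```

```text
[321.33969333 233.0924618 ] [273.0375212  213.15992022]
[321.52609875 216.93626993] [275.66187384 236.2673694 ]
[ 5.63833433e+02 -3.93436620e-01] [449.1918322  220.80127324]
pos [ 0.4289 -0.0115  0.2462] rot [ 3.141 -0.     1.639] F [-0.5  0.3 -0.2] t 12.225 w 0.0852887904002771 shift [-0.0019 -0.001   0.1332] az -0.001
```

View pics/c6.png

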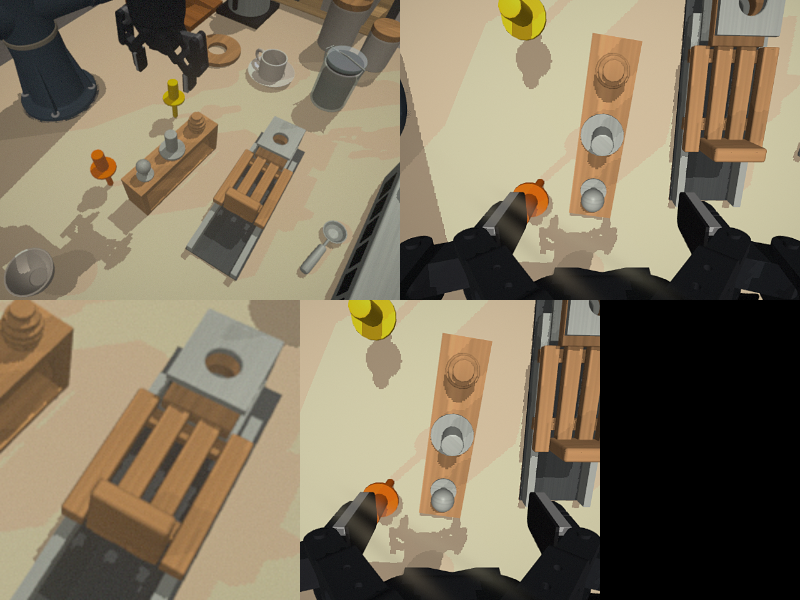

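The trivet is home: the slats meet the bracket, and wood shows through the eye at the left crop's (222,362). The wrist view puts the pin's grip top at about (323,232), where I predicted it, between the open pads. Descending to grip the pin.

Request:
{"api": "carry_out", "payload": {"moves": [[-0.002,-0.001,0.05,0,0,0,0],[-0.002,-0.001,0.09,0,0,0,0],[-0.002,-0.001,0.12,0,0,0,0],[-0.002,-0.001,0.133,0,0,0,0],[-0.002,-0.001,0.133,0,0,0,1],[-0.002,-0.001,0.133,0,0,0,1],[-0.002,-0.001,0.133,0,0,0,1],[-0.002,-0.001,0.133,0,0,0,1],[-0.002,-0.001,0.133,0,0,0,1],[-0.002,-0.001,0.133,0,0,0,1]], "newtons": 60}}

```text
time_s: 13.48
eef_pos: [0.4285, -0.0134, 0.1142]
eef_rot: [3.138, 0.001, 1.64]
ft_force: [2.3, 1.0, 6.0]
grip_width: 0.0211
grasp_force: 58.9
```

Request:
{"api": "carry_out", "payload": {"moves": [[0,0,-0.01,0,0,0,1],[0,0,-0.03,0,0,0,1],[0,0,-0.06,0,0,0,1],[0,0,-0.09,0,0,0,1],[0,0,-0.12,0,0,0,1],[0,0,-0.12,0,0,0,1],[0,0,-0.12,0,0,0,1]]}}

```text
time_s: 14.35
eef_pos: [0.4253, -0.0126, 0.2322]
eef_rot: [-3.139, -0.001, 1.64]
ft_force: [-0.0, 0.1, -3.1]
grip_width: 0.0214
grasp_force: 59.0
```

```bash
python3 -c "
from h import *
s=snap('scene','scene7');w=snap('wrist','wrist7')
im0=cv2.imread('pics/scene0.png'); b=s['color']
o=get_obs();print({k:np.round(o[k],4) for k in ('eef_pos','eef_rot','ft_force','ft_torque','grip_width','grasp_force')})
# is the pin gone from the rack? mean colours at collar spots
for P in ([.428,-.03,.101],[.41,-.0135,.101],[.446,-.0135,.101],[.428,-.0135,.14]):
    u,v=proj(s,P).round().astype(int); print(P,(u,v),im0[v-1:v+2,u-1:u+2].mean((0,1)).round(),b[v-1:v+2,u-1:u+2].mean((0,1)).round())
"
```

```text
{'eef_pos': array([ 0.4253, -0.0126,  0.2318]), 'eef_rot': array([-3.1377e+00, -1.4000e-03,  1.6397e+00]), 'ft_force': array([-0.7439,  0.2843, -2.9841]), 'ft_torque': array([0.0096, 0.0025, 0.0255]), 'grip_width': np.float64(0.0215), 'grasp_force': np.float64(58.9964)}
[0.428, -0.03, 0.101] (np.int64(268), np.int64(245)) [ 96. 105. 105.] [ 93. 138. 175.]
[0.41, -0.0135, 0.101] (np.int64(265), np.int64(230)) [ 92. 101. 100.] [ 81. 127. 169.]
[0.446, -0.0135, 0.101] (np.int64(286), np.int64(243)) [129. 139. 138.] [ 83. 130. 176.]
[0.428, -0.0135, 0.14] (np.int64(274), np.int64(219)) [137. 148. 147.] [ 81. 117. 150.]
```

The pin is out of the rack: 3 N of weight, and wood-coloured pixels where the collar was. I'll check numerically that it hangs straight and where its axis lies.

```bash
python3 -c "
from h import *
s=load('scene7');b=cv2.imread('pics/scene7.png');e=np.array([.4253,-.0126,.232])
hsv=cv2.cvtColor(b,cv2.COLOR_BGR2HSV)
print('collar',proj(s,e+[0,0,-.019]),'tip',proj(s,e+[0,0,-.089]))
for z in (.225,.218,.213,.205,.195,.185,.175,.165,.155,.147,.14,.135):
    u,v=proj(s,[e[0],e[1],z]); v=int(round(v)); r=hsv[v,int(u)-40:int(u)+41,1]; k=np.where(r<45)[0]
    g=np.split(k,np.where(np.diff(k)>1)[0]+1)
    print(z,v,round(u,1),[(int(u)-40+a[0],int(u)-40+a[-1]) for a in g if len(a)>2])
"
```

```text
collar [267.93056156 178.39772803] tip [272.25201214 215.60277525]
0.225 171 267.1 [(np.int64(244), np.int64(290))]
0.218 175 267.6 [(np.int64(243), np.int64(291))]
0.213 178 267.9 [(np.int64(242), np.int64(290))]
0.205 183 268.5 [(np.int64(244), np.int64(289))]
0.195 189 269.1 [(np.int64(247), np.int64(285))]
0.185 194 269.8 [(np.int64(253), np.int64(278))]
0.175 199 270.4 [(np.int64(265), np.int64(274))]
0.165 205 271.0 [(np.int64(266), np.int64(275))]
0.155 210 271.6 [(np.int64(267), np.int64(276))]
0.147 214 272.0 [(np.int64(267), np.int64(276))]
0.14 217 272.4 [(np.int64(270), np.int64(274))]
0.135 219 272.7 []
```

The shank's image columns match the prediction to within 1 px along its whole length, so the pin hangs upright on the tool axis. Carrying it over the eye.

Request:
{"api": "carry_out", "payload": {"moves": [[0,0,-0.03,0,0,0,1],[0.03,0.035,-0.03,0,0,0,1],[0.06,0.07,-0.03,0,0,0,1],[0.09,0.105,-0.03,0,0,0,1],[0.12,0.14,-0.03,0,0,0,1],[0.145,0.165,-0.03,0,0,0,1],[0.163,0.1865,-0.03,0,0,0,1],[0.163,0.1865,-0.03,0,0,0,1],[0.163,0.1865,-0.03,0,0,0,1],[0.163,0.1865,-0.03,0,0,0,1]]}}

```text
time_s: 15.7
eef_pos: [0.6007, 0.1617, 0.2627]
eef_rot: [-3.14, 0.0, 1.639]
ft_force: [0.7, 0.1, -3.0]
grip_width: 0.0211
grasp_force: 59.4
```

```bash
python3 -c "
from h import *
to([.600,.1625,.185],1.64)
s=snap('scene','scene8');e=get_obs()['eef_pos'];hsv=cv2.cvtColor(s['color'],cv2.COLOR_BGR2HSV)
g=cv2.cvtColor(s['color'],cv2.COLOR_BGR2GRAY)
print(proj(s,[.6,.1625,.08]),proj(s,e+[0,0,-.089]))
for dz in (-.05,-.06,-.07,-.08,-.088):
    u,v=proj(s,e+[0,0,dz]); print(round(u,1),int(v),g[int(v),int(u)-16:int(u)+17:2])
"
```

```text
pos [0.6007 0.1617 0.2627] rot [-3.14   0.     1.639] F [ 0.7  0.1 -3. ] t 15.7 w 0.02106243234296786 shift [ 0.0009 -0.0005  0.0777] az -0.001
[449.1918322  220.80127324] [465.86925127 176.73079877]
473.8 154 [175 173 175 174 170 171  87  83  90  88  87  78 140 177 176 179 172]
471.7 160 [177 171 171 179 173 176  91  86  87  87  84  81 164 171 164 126 124]
469.7 166 [171 172 174 172 174 176  90  86  87  86  93  81 130 132 125 126 131]
467.6 171 [178 174 171 172 173 177 119  85  87  83  90  87 121 130 127 130 129]
466.1 176 [176 174 173 177 175 178 148  85  87  91  88  86 125 128 130 127 130]
```

Request:
{"api": "carry_out", "payload": {"moves": [[0,0,0.03,0,0,0,1],[0,0,0.06,0,0,0,1],[0,0,0.08,0,0,0,1],[0,0,0.095,0,0,0,1],[0,0,0.11,0,0,0,1],[0,0,0.11,0,0,0,1]]}}

```text
time_s: 16.5
eef_pos: [0.6008, 0.1622, 0.1522]
eef_rot: [-3.139, 0.0, 1.64]
ft_force: [-0.5, -0.5, -2.4]
grip_width: 0.0212
grasp_force: 59.4
```

Request:
{"api": "carry_out", "payload": {"moves": [[0,0,0.01,0,0,0,1],[0,0,0.02,0,0,0,1],[0,0,0.03,0,0,0,1],[0,0,0.04,0,0,0,1],[0,0,0.045,0,0,0,1],[0,0,0.048,0,0,0,1],[0,0,0.048,0,0,0,1]]}}

```text
time_s: 17.38
eef_pos: [0.6017, 0.1624, 0.1052]
eef_rot: [-3.141, 0.0, 1.64]
ft_force: [0.3, -0.2, -3.8]
grip_width: 0.021
grasp_force: 59.4
```

Request:
{"api": "carry_out", "payload": {"moves": [[0,0,0.002,0,0,0,1],[0,0,0.004,0,0,0,1],[0,0,0.005,0,0,0,1],[0,0,0.005,0,0,0,1]]}}

```text
time_s: 17.88
eef_pos: [0.6016, 0.1624, 0.1003]
eef_rot: [-3.141, 0.0, 1.64]
ft_force: [-0.0, 0.5, -2.4]
grip_width: 0.0212
grasp_force: 59.4
```

Request:
{"api": "carry_out", "payload": {"moves": [[0,0,0.001,0,0,0,1],[0,0,0.002,0,0,0,1],[0,0,0.002,0,0,0,1]]}}

```text
time_s: 18.25
eef_pos: [0.6025, 0.1625, 0.0993]
eef_rot: [3.14, -0.0, 1.64]
ft_force: [-0.1, 0.2, 3.6]
grip_width: 0.0212
grasp_force: 60.8
```

The force on z has reversed, so the collar is on the plate. Releasing and withdrawing straight up.

Request:
{"api": "carry_out", "payload": {"moves": [[0,0,0,0,0,0,0.6],[0,0,0,0,0,0,0.3],[0,0,0,0,0,0,0],[0,0,0,0,0,0,0],[0,0,0,0,0,0,0],[0,0,0,0,0,0,0],[0,0,-0.02,0,0,0,0],[0,0,-0.05,0,0,0,0],[0,0,-0.1,0,0,0,0],[0,0,-0.15,0,0,0,0],[0,0,-0.15,0,0,0,0]]}}

```text
time_s: 19.62
eef_pos: [0.6049, 0.1628, 0.2537]
eef_rot: [3.13, -0.0, 1.64]
ft_force: [0.3, -0.2, -0.0]
grip_width: 0.0856
grasp_force: 0.0
```

```bash
python3 -c "
from h import *
s=snap('scene','scene9');t=snap('wrist','wrist9');o=get_obs();print(o['eef_pos'],o['ft_force'],o['grip_width'],o['time_s'])
e=np.array([.6015,.1625,0]);g=cv2.cvtColor(s['color'],cv2.COLOR_BGR2GRAY)
for z in (.076,.08,.083,.086,.095,.105,.115,.125,.136,.142):
    u,v=proj(s,e+[0,0,z]); print(z,round(u,1),int(v),g[int(v),int(u)-30:int(u)+31:3])
"
```

```text
[0.60155347 0.16244627 0.24878532] [ 0.24378848 -0.22693738 -0.88870086] 0.08524026337023612 19.725
0.076 449.5 222 [155 154 154 146  97 160 108 109 108  94  87  93  92  78 148 156 149 141
 150 151 155]
0.08 450.1 221 [155 153 158 112 140 153 104 108  90  93  92  86  83  88 146 153 149 149
 150 150 150]
0.083 450.6 220 [157 153 153 132 144 154 112 109  88  92  92  95  91  84 149 148 148 149
 150 146 152]
0.086 451.1 218 [154 157 159 100 158 157 155  95  88  89  92  89  84  87 149 151 145 150
 150 151 149]
0.095 452.5 214 [156 151 152 141 155 155 150 112  87  88  92  93  90  82 150 143 149 144
 152 150 147]
0.105 454.1 210 [156 156 151 152 157 152 152  90  92  90  96  91  90  87 154 159 157 154
 156 153 147]
0.115 455.8 205 [174 152 152 150 156 148 148 116  89  88  95 102 100  87 136 157 159 159
 158 154 133]
0.125 457.5 201 [172 149 153 155 152 151 151  93 101 150 162 166 167 160 150 151 143 128
 129 125 130]
0.136 459.5 195 [175 168 152 152 153 158 151 122 151 153 153 156 155 171 129 125 126 130
 131 126 126]
0.142 460.5 192 [172 172 153 154 149 154 152 156 150 153 150 157 173 129 130 127 127 127
 128 126 125]
```

The pin's grip stands in the right column, about 20 px wide and upright, with its top at the expected height. The gripper is clear, so I'm handing in.

```bash
python3 -c "
from h import *
print(ctrl.hand_in())"
```

```text
the job is handed in; nothing more can be done
None
```

I pushed the trivet to its stop, dropped the pin through to its collar on the bracket and let go, and handed the job in at about 20 s; no verdict came back. The fingers passed through the trivet's handle with no contact (apparently a simulator fault), so I pushed on the end of an outer slat instead.

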